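# Hold the serving pot's lid ready just above the pot

## Task

The white-topped serving pot is about to get its outer lid back: pick up that low domed lid by the bridge handle, lift it clear over the row of jars and bring it to the pot. Finish while still holding the lid there, level, centred and still about a finger's breadth (some 15 mm) above the pot's top, with the lid's handle in line with the pot's two side lugs. The lid must never touch the pot, and pot and jars stay where they stand.

Things in the scene. Friction and masses are not known exactly. Their poses are not given: they have to be found in the camera images.
- lid_center (a point): Loose lid of the serving pot, at the robot's left or right, lying flat: round shallow dome 216 mm across, 39 mm high, 0.3 kg. In the middle of its top a bridge handle, solid underneath, 104 mm long along y, 34 mm wide along x at its foot, narrower above; it rises from 20 to 39 mm above the underside. This point: on the axis, 19.5 mm above the underside. z up; fingers close along x.
- pot_top (a point): Loose round serving pot across the row of jars from the lid, upright, 83 mm high, 0.85 kg, closed flat top about 220 mm across. Two flat lugs at opposite sides, 271 mm from end to end along y. This point: centre of the top, 83 mm above the worktop, z up. With lid_center 35 mm above it the free gap is 15 mm; handle and lugs are in line when the y axes are parallel, either way round.
- tall_jar_center (a point): Tall glass jar with a green cap, 81 mm across, 184 mm high, loose, upright; point at its centre, 92 mm above the worktop. One of the row of three jars between lid and pot; their order in the row varies.
- honey_jar_center (a point): Low glass jar with a green cap, 70 mm across, 101 mm high, loose, upright; point on its axis 50 mm above the worktop. In the row.
- mustard_jar_center (a point): Low glass jar with a pale grey cap, 71 mm across, 110 mm high, loose, upright; point on its axis 55 mm above the worktop. In the row.
Mind the look-alikes: they are no part of the job. Leave any black look-alike of the part that bears lid_center alone.

How it is judged:
By the outcome, as a careful person would: the job done as asked, in the order asked, and still so for the second after the job is handed in, while the arm keeps its last pose, push and grip.
It also fails if it takes over 48 s, if anything falls off the work surface, if the arm or the gripper's body presses on something with over 40 N, if the wrist force passes 120 N, or if a joint passes its speed limit or range.

## Robot

A 6-joint arm with a two-finger parallel gripper is mounted at the origin on a cart in front of the work surface, level with it; the furniture and walls round the work are solid. World frame = base frame: x ahead of the robot, y to its left, z up, the work surface at z = 0. Lengths are in m, angles in rad, forces in N, time in s.
With the tool pointing down it reaches from about 0.35 to 0.875 m from the base axis. Payload 4.2 kg.
Tool frame: the origin (TCP) lies between the finger pads; the fingertips stand 11 mm ahead of it and the grasp point (between the pads) lies 8 mm behind it (finger_overhang is the distance from the TCP to the fingertips, in m); z points along the fingers, y is the line along which they close (so a half turn about z gives the same grasp; the last joint's range is limited). The gripper opens to 87 mm and grips with 3 to 60 N. Pads are 19 mm wide; open, the fingers measure 117 mm over their backs; the gripper's body (75 mm by 190 mm) begins 51 mm behind the grasp point.
Start: joints at [-0.854, 0.385, 0.008, 0, -1.194, -0.259], TCP at [0.276, -0.561, 0.234] pointing down, gripper open.
Joint ranges: [-3.14, 3.14], [-1.21, 2.06], [-1.07, 1.41], [-3.16, 2.05], [-2.99, -0.16], [-3.1, 3.1]. Speed limits (rad/s): [2.79, 2.79, 3.14, 3.14, 3.14, 3.14].

## Interface

Orientations are given as a unit quaternion [w, x, y, z].
In Python, from workcell import * gives the robot as it stands. The module is installed in compiled form; this text tells all that it offers. Calls block until the motion is done:
- reach(position, orientation): joint-space move of the TCP to a pose.
- line_to(position, velocity=0.15, ori=None, contact_N=None): straight line of the TCP; ori=None keeps the orientation; velocity is the mean speed in m/s. With contact_N (N) it stops when the force on the tool has changed by that much, and returns True; else False.
- move_j(angles): joint-space move.
- move_gripper(opening): finger opening in m; the grip force is fixed at half the most; returns when the fingers have stopped.
- sleep(seconds).
- ik(position, orientation): joint angles nearest the present ones, or None.
- observe(): the state.
- camera(name): name is "side" or "top" or "wrist"; returns the picture (420x560x3 uint8, blue, green, red); there is no depth.
- calibration(name): a dict with "camera_matrix" (3x3 intrinsics, pixels), "origin" and "rotation" of the camera in the world; the wrist camera has in their place "tool_from_camera" (4x4, takes a point from camera to tool coordinates, whose origin is the TCP and whose axes are the flange's). Camera axes: x right, y up, looking along -z (the intrinsics and any distortion apply to the point x, -y, -z); pixel columns grow to the right and rows downward; lengths in m; the calibration is good to about 2 mm. A picture is of the moment at which its call begins: read the wrist's pose just before it. calibration takes no time and is no camera call.
A pose or a line that the arm cannot do raises IKError and nothing moves.
- job_done(): hands the job in; it is judged then, once.
The state is a dict: "time": time; "q": joint angles; "qd": joint speeds; "joint_torque": joint torques, N m; "position": TCP position; "eef_rot": TCP orientation; "force": force on the tool from outside, world axes, zero at the start; "torque": the same for the moment, N m; "gripper_width": finger opening in m; "grasp_force": force on a finger pad.
Only numpy, scipy, OpenCV 4.12 (cv2) and the standard library are available. Lean on these libraries where they do the work, as an engineer would, in place of code of your own. Each camera call takes 0.05 s, during which the arm holds its last target. There are 200 camera calls.

## Working session

There is one attempt and no reset: what is moved stays moved. The work goes in short steps, each a Python script; the robot and the scene stay as the last script left them, time stands still between calls to the robot, and variables do not carry over. Pictures are saved under pics/ and viewed, at most 10 in all, crops included, and the job is handed in when it is done.

```bash
mkdir -p pics; ls; python3 - <<'E'
from workcell import *
import cv2, numpy as np
np.set_printoptions(precision=4,suppress=True)
for n in ["top","side"]:
    cv2.imwrite(f"pics/{n}0.png",camera(n))
for n in ["top","side","wrist"]:
    print(n,calibration(n))
s=observe(); print(s["time"],s["position"],s["eef_rot"],s["force"],s["gripper_width"])
E
```

```text
pics
top {'camera_matrix': array([[511.6946,   0.    , 282.387 ],
       [  0.    , 511.6946, 213.4367],
       [  0.    ,   0.    ,   1.    ]]), 'origin': array([ 0.2157, -0.1392,  1.3888]), 'rotation': array([ 0.7084,  0.0538, -0.0532, -0.7018])}
side {'camera_matrix': array([[513.4527,   0.    , 264.1795],
       [  0.    , 513.4527, 211.0377],
       [  0.    ,   0.    ,   1.    ]]), 'origin': array([0.1379, 0.8189, 0.6943]), 'rotation': array([-0.1309, -0.0622,  0.4826,  0.8638])}
wrist {'camera_matrix': array([[317.5309,   0.    , 278.8523],
       [  0.    , 317.5309, 204.0312],
       [  0.    ,   0.    ,   1.    ]]), 'tool_from_camera': array([[ 0.001 ,  0.9575,  0.2885,  0.0776],
       [ 1.    , -0.0014,  0.0012,  0.0005],
       [ 0.0016,  0.2885, -0.9575, -0.1506],
       [ 0.    ,  0.    ,  0.    ,  1.    ]])}
0.1 [ 0.276  -0.5602  0.2326] [-0.0003 -0.2268  0.9739  0.0009] [-0.2363 -0.4665 -0.245 ] 0.08708307695479213
```

View pics/top0.png

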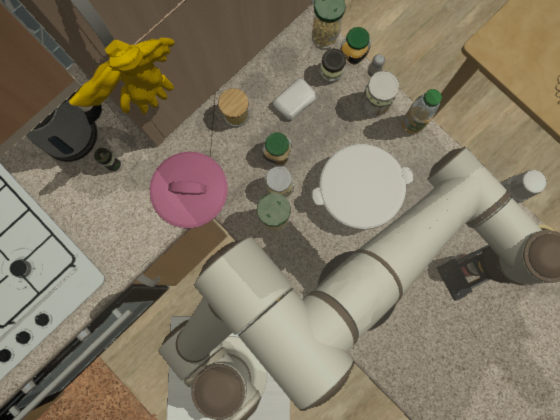

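View pics/side0.png

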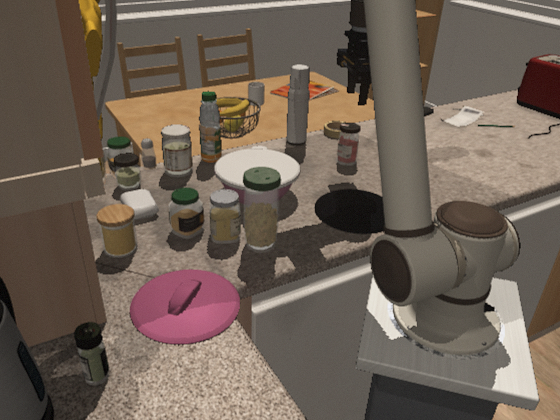

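Top view: the magenta lid is at about (189,190) with its handle at (187,187). The white pot is at (362,187), with lugs at (407,176) and (319,196). The jars are honey (277,147), mustard (279,180) and tall (274,208). The side view shows the magenta lid at (185,305) and a black look-alike at (355,208), hidden from above by the arm. The magenta lid is the one meant: it is across the jar row from the pot and it isn't black.

```bash
cat > h.py <<'E'
import cv2, numpy as np
from scipy.spatial.transform import Rotation as R
from workcell import *
np.set_printoptions(precision=4,suppress=True)
def Rq(q): return R.from_quat([q[1],q[2],q[3],q[0]]).as_matrix()
def cam(n,state=None):
    c=calibration(n); K=c["camera_matrix"]
    if n=="wrist":
        T=c["tool_from_camera"]; s=state; Rt=Rq(s["eef_rot"])
        return K,np.array(s["position"])+Rt@T[:3,3],Rt@T[:3,:3]
    return K,np.array(c["origin"]),Rq(c["rotation"])
def ray(C,uv):
    K,o,M=C; uv=np.atleast_2d(uv).astype(float)
    d=np.c_[(uv[:,0]-K[0,2])/K[0,0],-(uv[:,1]-K[1,2])/K[1,1],-np.ones(len(uv))]
    return o,d@M.T
def plane(C,uv,z):
    o,d=ray(C,uv); return o+d*((z-o[2])/d[:,2])[:,None]
def proj(C,p):
    K,o,M=C; q=(np.atleast_2d(p)-o)@M
    return np.c_[K[0,2]+K[0,0]*q[:,0]/-q[:,2],K[1,2]-K[1,1]*q[:,1]/-q[:,2]]
def circ(P):  # robust algebraic circle fit
    P=P[:,:2]
    for _ in range(6):
        A=np.c_[2*P,np.ones(len(P))]; s=np.linalg.lstsq(A,(P**2).sum(1),rcond=None)[0]
        r=np.sqrt(s[2]+s[:2]@s[:2]); e=np.abs(np.linalg.norm(P-s[:2],axis=1)-r)
        k=e<max(0.003,1.5*np.median(e)); P=P[k]
    return s[:2],r,len(P)
def big(mask):
    cs,_=cv2.findContours(mask.astype(np.uint8),cv2.RETR_EXTERNAL,cv2.CHAIN_APPROX_NONE)
    return max(cs,key=cv2.contourArea)[:,0,:]
E
python3 - <<'E'
from h import *
for n in ["top","side"]:
    im=cv2.imread(f"pics/{n}0.png"); C=cam(n); hsv=cv2.cvtColor(im,cv2.COLOR_BGR2HSV)
    H,S,V=cv2.split(hsv)
    m=(H>155)&(H<176)&(S>110)&(V>60)
    if n=="side": m[:250]=0
    c=big(m); print(n,"lid",circ(plane(C,c,0.003)), cv2.boundingRect(c))
    x,y,w,h=(300,130,120,110) if n=="top" else (205,140,100,80)
    w_=np.zeros_like(m); w_[y:y+h,x:x+w]=1
    g=(w_>0)&(V>150)&(S<45)
    c=big(g); P=plane(C,c,0.083); cc=circ(P); print("pot",cc,cv2.boundingRect(c))
    if n=="top":
        d=P[:,:2]-cc[0]; r=np.linalg.norm(d,axis=1); k=r>cc[1]+0.008
        print("lug angles mod pi",np.degrees(np.arctan2(d[k,1],d[k,0]))%180, r[k])
        for nm,u,z in [("honey",(277,143),.101),("must",(279,180),.11),("tall",(274,208),.184)]:
            print(nm,plane(C,u,z))
        # handle: shading edges
        print("corners",plane(C,[(182,133),(230,235),(213,90)],0))
im=cv2.imread("pics/top0.png")
a=cv2.resize(im[130:250,140:300],(800,600),interpolation=cv2.INTER_CUBIC)
cv2.imwrite("pics/lidcrop.png",a)
E
```

```text
Traceback (most recent call last):
  File "h.py", line 30, in big
    return max(cs,key=cv2.contourArea)[:,0,:]
           ~~~^^^^^^^^^^^^^^^^^^^^^^^^
ValueError: max() iterable argument is empty
```

```bash
cat > m.py <<'E'
from h import *
for n in ["top","side"]:
    im=cv2.imread(f"pics/{n}0.png"); C=cam(n); hsv=cv2.cvtColor(im,cv2.COLOR_BGR2HSV)
    H,S,V=cv2.split(hsv)
    print(hsv[205,189] if n=="top" else hsv[315,200])
    m=(H>150)&(H<179)&(S>80)&(V>50)
    if n=="side": m[:250]=0
    c=big(m); print(n,"lid",circ(plane(C,c,0.003)), cv2.boundingRect(c))
    x,y,w,h=(300,130,120,110) if n=="top" else (205,140,100,80)
    w_=np.zeros_like(m); w_[y:y+h,x:x+w]=1
    g=(w_>0)&(V>150)&(S<45)
    c=big(g); P=plane(C,c,0.083); cc=circ(P); print("pot",cc,cv2.boundingRect(c))
    if n=="top":
        d=P[:,:2]-cc[0]; r=np.linalg.norm(d,axis=1); k=r>cc[1]+0.008
        print("lug angles mod pi",np.degrees(np.arctan2(d[k,1],d[k,0]))%180, r[k])
        for nm,u,z in [("honey",(277,143),.101),("must",(279,180),.11),("tall",(274,208),.184)]:
            print(nm,plane(C,u,z))
        print("corners",plane(C,[(182,133),(230,235),(213,90)],0))
im=cv2.imread("pics/top0.png")
a=cv2.resize(im[130:250,140:300],(800,600),interpolation=cv2.INTER_CUBIC)
cv2.imwrite("pics/lidcrop.png",a)
E
python3 m.py
```

```text
[170 100 153]
top lid (array([0.4929, 0.1235]), np.float64(0.10539925902403685), 216) (150, 152, 77, 76)
pot (array([ 0.4918, -0.3464]), np.float64(0.11118452882457457), 197) (313, 140, 100, 89)
lug angles mod pi [  6.6927  94.3717  94.2905  95.4184  95.3195  96.3778  97.5252  98.666
  99.7992 100.924  102.0398 103.1457 104.2411 105.3253 106.7024 107.7804
 109.197  110.2644 111.716  113.1987 113.645  114.1082 114.5892 115.0891
  94.3001  94.2203  95.3517  96.4325  97.6048  98.77    99.9273 101.0758
 102.2146 103.3431 104.4605 105.566  106.9752 108.421  109.903  111.008
 111.4206 112.9728 113.437  113.9197 147.8233 148.4718 150.1304 148.4718
 148.8827 151.6825 153.3665 153.9109 155.5234 156.0102 156.632  156.1436
   5.4555] [0.1218 0.1202 0.1228 0.1256 0.1282 0.1311 0.1314 0.1318 0.1322 0.1327
 0.1332 0.1338 0.1344 0.1351 0.1333 0.1341 0.1324 0.1333 0.1318 0.1304
 0.1281 0.1257 0.1233 0.121  0.1202 0.1228 0.1257 0.1287 0.1291 0.1295
 0.13   0.1306 0.1312 0.1319 0.1326 0.1333 0.1317 0.13   0.1285 0.1295
 0.1271 0.1257 0.1233 0.1209 0.1212 0.1236 0.1246 0.1236 0.1198 0.1196
 0.1208 0.1232 0.1246 0.1271 0.1235 0.121  0.1215]
honey [[ 0.5973 -0.1214  0.101 ]]
must [[ 0.497  -0.1277  0.11  ]]
tall [[ 0.4124 -0.1172  0.184 ]]
corners [[0.6538 0.1475 0.    ]
 [0.3667 0.0053 0.    ]
 [0.7816 0.0641 0.    ]]
[170 115 193]
side lid (array([0.4939, 0.1258]), np.float64(0.1065848229029892), 268) (130, 269, 110, 76)
pot (array([ 0.4924, -0.3403]), np.float64(0.11015829432729854), 107) (215, 145, 85, 42)
```

View pics/lidcrop.png

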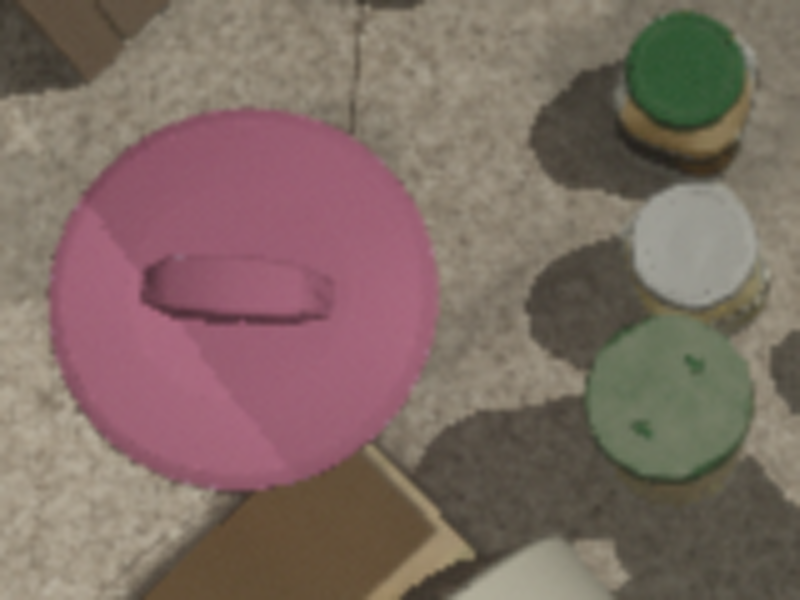

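The crop confirms the magenta lid, with handle ends at about (168.6,186) and (206.5,190) in the full picture. Next I compute its yaw, check reachability both ways round, and look from the wrist over the pot and then the lid.

```bash
cat >> h.py <<'E'
def down(yaw):  # lid y-axis (handle) yaw -> tool x along handle, tool y across it
    x=np.array([np.cos(yaw),np.sin(yaw),0]); z=np.array([0,0,-1.]); y=np.cross(z,x)
    q=R.from_matrix(np.c_[x,y,z]).as_quat(); return np.array([q[3],q[0],q[1],q[2]])
E
python3 - <<'E'
from h import *
C=cam("top"); p=plane(C,[(168.6,186),(206.5,189.7)],.032); d=p[0]-p[1]
yl=np.arctan2(d[1],d[0]); print("handle",p,np.degrees(yl),np.linalg.norm(d))
Cs=cam("side"); print("cab",plane(Cs,[(102,330),(75,345)],0), "black",plane(Cs,[(355,208)],0))
yp=np.radians(104.3)
for off in (0,np.pi):
    for nm,P,y in [("lid",(.493,.1245,.033),yl),("lidhi",(.493,.1245,.28),yl),("pothi",(.492,-.3445,.28),yp),("pot",(.492,-.3445,.13),yp)]:
        print(off,nm,ik(P,down(y+off)))
E
```

```text
handle [[0.4948 0.1714 0.032 ]
 [0.4856 0.0685 0.032 ]] 84.86809062774468 0.10323701080607246
cab [[0.6118 0.2371 0.    ]
 [0.6374 0.2842 0.    ]] black [[ 0.2253 -0.3483  0.    ]]
0 lid [ 0.5671  0.4364 -0.5177  0.     -0.6167  2.485 ]
0 lidhi [ 0.5671  0.1529 -0.1941  0.     -1.2238  2.485 ]
0 pothi [-0.3416  0.3154  0.0216  0.     -1.277  -2.5504]
0 pot [-0.3416  0.434  -0.1936  0.     -0.9432 -2.5504]
3.141592653589793 lid [ 0.5671  0.4364 -0.5177  0.     -0.6167 -0.6566]
3.141592653589793 lidhi [ 0.5671  0.1529 -0.1941  0.     -1.2238 -0.6566]
3.141592653589793 pothi [-0.3416  0.3154  0.0216  0.     -1.277   0.5911]
3.141592653589793 pot [-0.3416  0.434  -0.1936  0.     -0.9432  0.5911]
```

```bash
python3 - <<'E'
from h import *
yl=np.radians(84.9)+np.pi; yp=np.radians(104.3)+np.pi
import json
def save(n):
    s=observe(); im=camera("wrist"); cv2.imwrite(f"pics/{n}.png",im)
    json.dump({k:list(map(float,s[k])) for k in("position","eef_rot")},open(n+".json","w"))
    return s
p=observe()["position"]; line_to([p[0],p[1],.33],velocity=.2)
reach([.492,-.3445,.30],down(yp)); sleep(.2); save("wpot")
reach([.493,.1245,.30],down(yl)); sleep(.2); line_to([.493,.1245,.20],velocity=.15); sleep(.2); s=save("wlid")
print(s["time"],s["position"],s["eef_rot"],s["force"],s["torque"])
E
```

```text
5.0917 [0.4935 0.1248 0.201 ] [ 0.001  -0.675   0.7378 -0.0002] [ 0.2988  0.2697 -0.0708] [0.0111 0.1308 0.0427]
```

View pics/wpot.png

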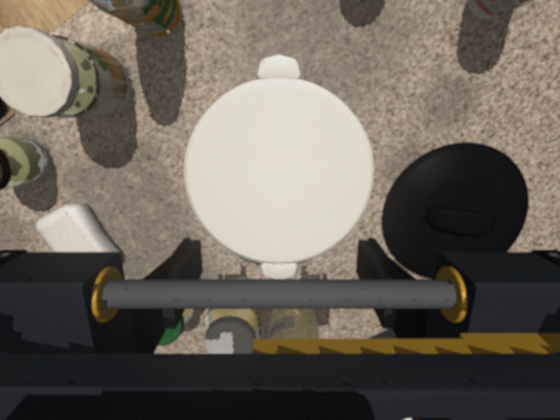

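View pics/wlid.png

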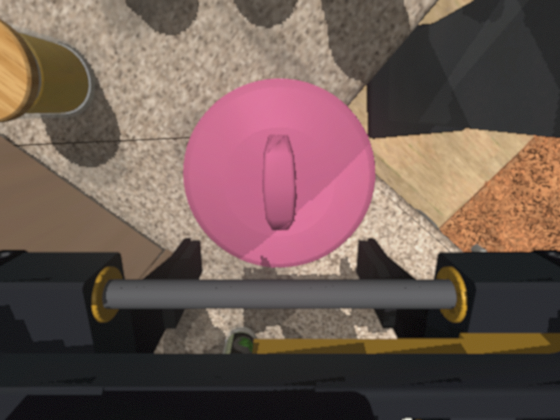

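From the wrist, the pot top is centred at about (279,170), with lugs at (279,67) and (279,270) and the black look-alike at (457,210). The lid is centred at about (280,172), with its handle from (279,135) to (280,230). Now I refine these by contour.

```bash
python3 - <<'E'
from h import *
import json
for n,z in (("wpot",.083),("wlid",.003)):
    im=cv2.imread(f"pics/{n}.png"); C=cam("wrist",json.load(open(n+".json")))
    H,S,V=cv2.split(cv2.cvtColor(im,cv2.COLOR_BGR2HSV)); 
    m=(V>150)&(S<50) if n=="wpot" else (H>150)&(S>70)
    m[:, :170]=0; m[:,390:]=0; m[278:]=0; c=big(m); cv2.imwrite(f"/tmp/{n}.png",m*255)
    P=plane(C,c,z); cc=circ(P); print(n,cc,cv2.boundingRect(c))
    if n=="wpot":
        d=P[:,:2]-cc[0]; r=np.linalg.norm(d,axis=1); k=(r>cc[1]+.008)
        # lug side edges: mean lateral centre of each lug in the image, per row
        for rows in ((58,75),(264,275)):
            v=[];
            for y in range(*rows):
                xs=np.nonzero(m[y,240:320])[0]+240
                if len(xs)>5: v.append((xs.min(),xs.max(),y))
            print(v[::4])
    else:
        # handle edges by horizontal gradient
        g=cv2.GaussianBlur(cv2.cvtColor(im,cv2.COLOR_BGR2GRAY),(3,3),0).astype(float); gx=np.abs(cv2.Sobel(g,cv2.CV_64F,1,0))
        for y in range(140,228,8):
            l=255+gx[y,255:278].argmax(); r=281+gx[y,281:305].argmax(); print(y,l,r,(l+r)/2)
E
```

```text
wpot (array([ 0.4974, -0.3511]), np.float64(0.11900355508136813), 399) (170, 39, 220, 239)
[(np.int64(243), np.int64(318), 58), (np.int64(240), np.int64(318), 62), (np.int64(240), np.int64(317), 66), (np.int64(243), np.int64(300), 70), (np.int64(240), np.int64(300), 74)]
[(np.int64(261), np.int64(317), 264), (np.int64(248), np.int64(319), 268), (np.int64(247), np.int64(296), 272)]
wlid (array([0.4956, 0.1236]), np.float64(0.10683222475891069), 541) (183, 78, 193, 190)
140 266 290 278.0
148 264 292 278.0
156 265 294 279.5
164 265 295 280.0
172 265 296 280.5
180 264 296 280.0
188 261 296 278.5
196 262 297 279.5
204 263 296 279.5
212 264 295 279.5
220 266 294 280.0[ WARN:0@0.328] global loadsave.cpp:1063 imwrite_ Unsupported depth image for selected encoder is fallbacked to CV_8U.
```

```bash
python3 - <<'E'
from h import *
import json
im=cv2.imread("pics/wpot.png"); C=cam("wrist",json.load(open("wpot.json")))
H,S,V=cv2.split(cv2.cvtColor(im,cv2.COLOR_BGR2HSV))
print("white",im[170,279],im[67,279],im[269,279],"bg",im[60,240],im[150,160],im[269,250])
for t in (180,200):
    m=(im.min(2)>t); m[:,:175]=0; m[:,385:]=0; m[278:]=0
    m=cv2.morphologyEx(m.astype(np.uint8),cv2.MORPH_OPEN,np.ones((3,3),np.uint8))
    c=big(m); P=plane(C,c,.083); cc=circ(P); print(t,cc,cv2.boundingRect(c))
    for lo,hi in ((50,74),(268,278)):
        v=[c[c[:,1]==y][:,0] for y in range(lo,hi)]; v=[((a.min()+a.max())/2,a.min(),a.max(),y) for a,y in zip(v,range(lo,hi)) if len(a) and a.max()-a.min()<50]
        if v:
            u=np.mean(v,axis=0)[[0,3]]; w=plane(C,u,.075)[0,:2]; d=w-cc[0]; print(len(v),v[::3],u,np.degrees(np.arctan2(d[1],d[0])))
im=cv2.imread("pics/wlid.png"); C=cam("wrist",json.load(open("wlid.json")))
ys=np.arange(140,228,8); xs=np.array([278,278,279.5,280,280.5,280,278.5,279.5,279.5,279.5,280])
a,b=np.polyfit(ys,xs,1); p=plane(C,[(a*140+b,140),(a*225+b,225)],.032); d=p[1]-p[0]; print("handle",a,p,np.degrees(np.arctan2(d[1],d[0])))
for y in range(129,140): print(y,im[y,279],end=' ')
for y in range(224,236): print(y,im[y,279],end=' ')
E
```

```text
white [207 220 225] [208 220 226] [200 213 221] bg [133 150 164] [108 123 137] [129 146 162]
180 (array([ 0.4939, -0.3468]), np.float64(0.10937834341631339), 348) (185, 55, 188, 207)
19 [(np.float64(278.5), np.int32(276), np.int32(281), 55), (np.float64(278.5), np.int32(265), np.int32(292), 58), (np.float64(278.5), np.int32(262), np.int32(295), 61), (np.float64(278.5), np.int32(260), np.int32(297), 64), (np.float64(278.5), np.int32(260), np.int32(297), 67), (np.float64(278.5), np.int32(259), np.int32(298), 70), (np.float64(278.0), np.int32(258), np.int32(298), 73)] [278.4737  64.    ] -75.75542975970562
200 (array([ 0.4943, -0.3511]), np.float64(0.10414939699807554), 507) (188, 78, 182, 178)
handle 0.014772727272727264 [[0.4912 0.0765 0.032 ]
 [0.4977 0.1659 0.032 ]] 85.82124361804648
129 [148 112 210] 130 [149 113 211] 131 [148 112 210] 132 [150 114 211] 133 [146 111 208] 134 [140 107 199] 135 [132 100 188] 136 [132 100 188] 137 [132 100 189] 138 [132 100 188] 139 [128  98 182] 224 [ 88  65 124] 225 [ 81  61 114] 226 [ 75  56 104] 227 [69 53 98] 228 [70 54 99] 229 [ 88  68 125] 230 [123  93 176] 231 [149 113 212] 232 [156 118 221] 233 [156 118 220] 234 [157 118 220] 235 [155 117 218]
```

```bash
python3 - <<'E'
from h import *
import json
yl=np.radians(85.5)+np.pi; q=down(yl); x,y=.4955,.1236
line_to([x,y,.06],velocity=.1,ori=q)
hit=line_to([x,y,.0285],velocity=.02,contact_N=3); s=observe(); print("hit",hit,s["position"],s["force"])
z=s["position"][2]+.001 if hit else .032
if z<.0315: z=.0315
line_to([x,y,z],velocity=.02); move_gripper(0.0); s=observe(); print(s["gripper_width"],s["grasp_force"],s["position"],s["force"],s["time"])
line_to([x,y,z+.03],velocity=.05); sleep(.2); s=observe(); print(s["gripper_width"],s["grasp_force"],s["force"],s["torque"])
line_to([x,y,.28],velocity=.15); sleep(.3); s=observe(); print(s["gripper_width"],s["grasp_force"],s["force"],s["torque"],s["position"],s["time"])
cv2.imwrite("pics/wheld.png",camera("wrist"))
json.dump({k:list(map(float,s[k])) for k in("position","eef_rot")},open("wheld.json","w"))
cv2.imwrite("pics/sheld.png",camera("side")); cv2.imwrite("pics/theld.png",camera("top"))
json.dump([x,y,z],open("g.json","w"))
b=np.hstack([cv2.imread("pics/wheld.png"),cv2.imread("pics/sheld.png")]); cv2.imwrite("pics/held.png",cv2.resize(b,(800,300)))
E
```

```text
hit True [0.4955 0.1236 0.0301] [-0.8919  0.7021  3.8155]
0.03314275769652324 30.84882390778148 [0.4948 0.1234 0.0315] [-3.1773  0.9244  3.3974] 9.25
0.03323824025991518 30.473623076813965 [-1.0001  1.0904 -3.1293] [0.0354 0.0964 0.0187]
0.03277343857652285 30.48964961965794 [-0.4109  1.2375 -2.7642] [ 0.0274  0.0688 -0.0416] [0.4954 0.1236 0.2797] 12.1083
```

View pics/held.png

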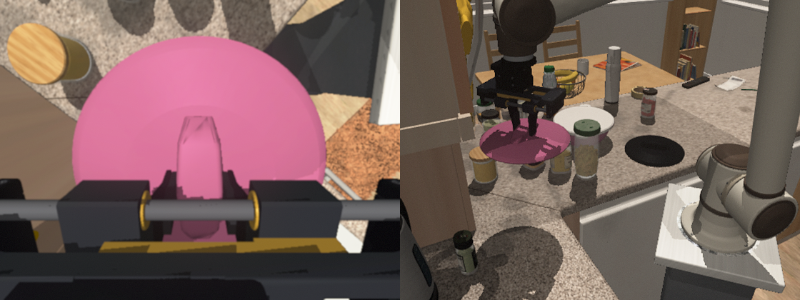

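The wrist picture (left half) shows the lid held squarely by its handle. The side picture (right half) shows it level and up at about (525,140). Next I measure the lid relative to the tool, then carry it across.

```bash
cat > lidrel.py <<'E'
from h import *
def lidrel(im,C,zr,side=False):
    H,S,V=cv2.split(cv2.cvtColor(im,cv2.COLOR_BGR2HSV)); m=(H>150)&(S>70)
    if not side: m[245:]=0
    c=big(m)
    if not side: c=c[(c[:,1]<235)&(c[:,0]>60)&(c[:,0]<500)]
    P=plane(C,c,zr)
    # keep outer arc only
    ctr,r,n=circ(P); d=np.linalg.norm(P[:,:2]-ctr,axis=1); return circ(P[np.abs(d-r)<.006]),c
E
python3 - <<'E'
from lidrel import *
import json
s=json.load(open("wheld.json")); zr=s["position"][2]-.0315+.003
C=cam("wrist",s); print("wrist",lidrel(cv2.imread("pics/wheld.png"),C,zr)[0],s["position"])
for n in("side","top"):
    try: print(n,lidrel(cv2.imread(f"pics/{n[0]}held.png"),cam(n),zr,True)[0])
    except Exception as e: print(n,e)
im=cv2.imread("pics/wheld.png"); g=cv2.GaussianBlur(cv2.cvtColor(im,cv2.COLOR_BGR2GRAY),(3,3),0).astype(float); gx=np.abs(cv2.Sobel(g,cv2.CV_64F,1,0))
v=[(y,(250+gx[y,235:272].argmax()-15+285+gx[y,285:325].argmax())/2) for y in range(172,236,6)]; print(v)
# transfer
p=s["position"]; yp=np.radians(104.25)+np.pi
line_to([.4939,-.3468,.28],velocity=.12,ori=down(yp)); sleep(.3)
s=observe(); print(s["position"],s["eef_rot"],s["gripper_width"],s["force"],s["time"])
im=camera("wrist"); cv2.imwrite("pics/wover.png",im); print("wrist",lidrel(im,cam("wrist",s),s["position"][2]-.0285)[0])
for n in("side","top"):
    im=camera(n); cv2.imwrite(f"pics/{n}over.png",im)
    try: print(n,lidrel(im,cam(n),s["position"][2]-.0285,True)[0])
    except Exception as e: print(n,e)
E
```

```text
wrist (array([0.4968, 0.1235]), np.float64(0.1070298666557788), 526) [0.4954413658138042, 0.12357615074085976, 0.2796767622665219]
side (array([0.4954, 0.1258]), np.float64(0.10733954666803829), 235)
top (array([0.4945, 0.1235]), np.float64(0.10604532161805258), 210)
[(172, np.float64(278.0)), (178, np.float64(278.0)), (184, np.float64(278.0)), (190, np.float64(278.0)), (196, np.float64(278.5)), (202, np.float64(280.0)), (208, np.float64(280.0)), (214, np.float64(280.0)), (220, np.float64(280.5)), (226, np.float64(280.5)), (232, np.float64(281.0))]
[ 0.4939 -0.3468  0.28  ] [-0.      0.7894 -0.6139  0.    ] 0.03324686939430528 [-0.3954  0.0394 -3.8275] 16.625
wrist (array([ 0.4953, -0.3459]), np.float64(0.10761587762099713), 527)
side (array([ 0.4946, -0.3437]), np.float64(0.10636422880810764), 148)
top (array([ 0.4885, -0.3408]), np.float64(0.09821787788985756), 82)
```

```bash
python3 - <<'E'
from lidrel import *
line_to([.4926,-.3468,.28],velocity=.05); line_to([.4926,-.3468,.145],velocity=.08); sleep(.3)
s=observe(); print(s["position"],s["gripper_width"],s["force"],s["time"])
im=camera("wrist"); cv2.imwrite("pics/wlow.png",im); si=camera("side"); cv2.imwrite("pics/slow.png",si); t=camera("top"); cv2.imwrite("pics/tlow.png",t)
print("wrist",lidrel(im,cam("wrist",s),s["position"][2]-.0285)[0]); print("side",lidrel(si,cam("side"),s["position"][2]-.0285,True)[0])
a=cv2.resize(im[130:250,200:360],(400,300),interpolation=cv2.INTER_CUBIC); b=cv2.resize(si[100:250,180:380],(400,300),interpolation=cv2.INTER_CUBIC)
c=cv2.resize(im[:300],(400,300)[:2]); d=cv2.resize(t[110:260,280:480],(400,300),interpolation=cv2.INTER_CUBIC)
cv2.imwrite("pics/low.png",np.vstack([np.hstack([a,b]),np.hstack([c,d])]))
E
```

```text
[ 0.4926 -0.3468  0.1452] 0.03300599060426879 [-0.1469  0.0467 -2.6235] 19.1667
wrist (array([ 0.4941, -0.3461]), np.float64(0.1072901340315735), 523)
side (array([ 0.4933, -0.3441]), np.float64(0.10633123285014702), 130)
```

View pics/low.png

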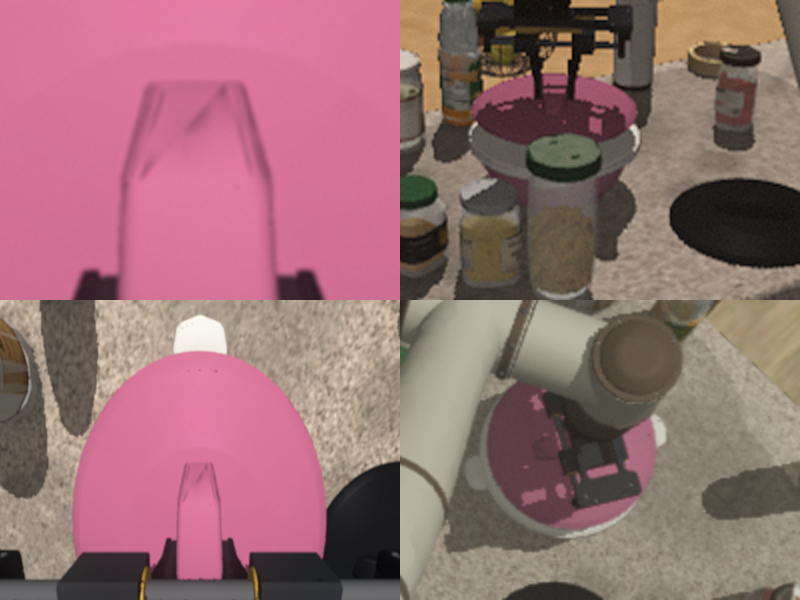

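Only the far lug and the lid rim show in the wrist crop. Lid handle and lug share the same image column (about 279–280), and the side crop shows the lid level above the pot. Lowering to the final height.

```bash
python3 - <<'E'
from lidrel import *
line_to([.4926,-.3468,.1298],velocity=.02); sleep(1.0)
s=observe(); print(s["position"],s["gripper_width"],s["force"],abs(np.array(s["qd"])).max(),s["time"])
im=camera("wrist"); si=camera("side")
print("wrist",lidrel(im,cam("wrist",s),s["position"][2]-.0285)[0]); print("side",lidrel(si,cam("side"),s["position"][2]-.0285,True)[0])
b=cv2.resize(si[90:240,180:380],(800,600),interpolation=cv2.INTER_CUBIC); cv2.imwrite("pics/final.png",b)
E
```

```text
[ 0.4926 -0.3468  0.1298] 0.03334839142246662 [-0.0818 -0.2365 -2.6861] 0.0017936144136488923 21.225
wrist (array([ 0.4942, -0.3462]), np.float64(0.10713859620824896), 522)
side (array([ 0.4936, -0.3441]), np.float64(0.10659703566575168), 120)
```

View pics/final.png

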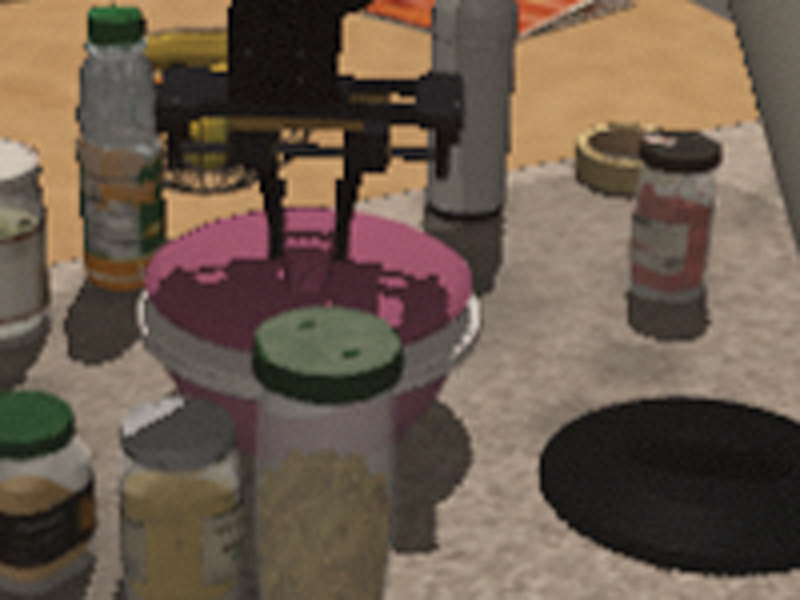

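The lid (columns 147–472) sits centred over the pot's rim (138–481) in the crop. It is level, with a small gap, and still. Jars and pot have not visibly moved.

```bash
python3 -c "
from workcell import *
print(job_done())"
```

```text
the job is handed in; nothing more can be done
None
```

I handed in the job with the arm holding the magenta lid still and level by its handle, centred about 15 mm above the pot and with the handle in line with the lugs; about 21 s of the 48 s were used, and no contact with the pot or jars showed in the pictures or force readings.

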